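# Lay out a flatness inspection tray

## Robot

A 7-joint arm with a two-finger parallel gripper is mounted at the origin on the work surface. World frame = base frame: x ahead of the robot, y to its left, z up, the work surface at z = 0. Lengths are in m, angles in rad, forces in N, time in s.
With the tool pointing down it reaches from about 0.35 to 0.9 m from the base axis. Payload 8.1 kg.
Tool frame: the origin (TCP) lies on the centre line of the jaws, within the pads' length; the fingertips stand 19 mm ahead of it and the grasp point (between the pads) is the TCP (arm.tip_reach is the distance from the TCP to the fingertips, in m); z points along the fingers, y is the line along which they close (so a half turn about z gives the same grasp; the last joint's range is limited). The gripper opens to 92 mm and grips with 3 to 60 N. Pads are 19 mm wide; open, the fingers measure 130 mm over their backs; the gripper's body (75 mm by 190 mm) begins 47 mm behind the grasp point.
Start: joints at [1.165, 0.434, 0.025, 1.573, -0.012, 1.134, -0.075], TCP at [0.186, -0.597, 0.246] pointing down, gripper open.
Joint ranges: [-2.62, 2.62], [-0.44, 2.09], [-1.27, 1.32], [0.08, 2.57], [-1.32, 4.46], [0.12, 2], [-2.74, 2.74]. Speed limits (rad/s): [2.22, 2.22, 3.01, 3.01, 3.14, 3.14, 3.14].

## Interface

Orientations are given as a rotation vector (axis times angle).
In Python, from cell import arm gives the robot as it stands.
- The arm moves only by the tool arm_command, never from a script. Its argument "targets" is a list that holds one entry, the list of rows, each a list of 6 numbers: the shift along the tool's x, y, z in m, then the turn, a rotation vector about the tool's x, y, z in rad. A call has 1 to 10 rows; each row shifts and turns the commanded pose from where the row before left it, along the tool's axes as they then stand; what a row does not reach is not made up. A row lasts 1/8 s, in which the tool goes at most 62.5 mm and 10.7 degrees, less where a joint would pass 70% of its speed; a pose out of reach is approached as far as the arm can. A call with a gripper value outside its range is refused whole. "jaw" is the finger opening in m, from 0 to 0.0918, set as the call begins (left out, the last holds). The fingers move at their own pace and stop on an object; "newtons" is the grip in N (left out, the last holds). Time passes only in rows, so rows that do not move let the fingers close. It gives the time, the measured TCP pose, the force, the opening and the grip force at its end, in the units of the state.
- arm.observe(): the state, without advancing time (a new reading comes with each control period).
- arm.get_image(name): name is "scene" or "top"; returns a dict with "pixels" (384x512x3 uint8, red, green, blue), "z_map" (384x512 float32, m along the optical axis (not along the pixel's ray), 0 where there is no reading), "fx", "fy", "cx", "cy" (pixels), "dist" ([k1, k2, p1, p2, k3] as OpenCV has them; the pictures are not rectified), "xyz" and "rotation" of the camera in the world. Camera axes: x right, y down, z forward; pixel columns grow to the right and rows downward; lengths in m; the calibration is good to about 2 mm. A picture is of the moment at which its call begins.
- arm.sign_off(): hands the job in; it is judged then, once.
The state is a dict: "clock": time; "joints": joint angles; "dq": joint speeds; "joint_efforts": joint torques, N m; "position": TCP position; "ee_rot": TCP orientation; "force": force on the tool from outside, world axes, zero at the start; "ft_torque": the same for the moment, N m; "width": opening from 0.0 (shut) to 1.0 (fully open); "gripper_force": force on a finger pad.
Only numpy, scipy, OpenCV 4.12 (cv2) and the standard library are available. Lean on these libraries where they do the work, as an engineer would, in place of code of your own. Each camera call takes 0.05 s, during which the arm holds its last target. There are 200 camera calls.

## Task

Make up the white inspection tray: put any brass bushes left on it from the last job into the grey returns bin, and set every item that is waiting on the blue mat inside its own outline drawn on the tray, lying or standing flat and turned as drawn, with the bottle and jar upright. One item of the kit may be missing today; leave its outline empty. Never tip the bottle or the jar over, and leave the clear bottle and the cup beyond the bin where they are.

Things in the scene. Friction and masses are not known exactly. Their poses are not given: they have to be found in the camera images.
- tray: Fixed white tray, 240 x 320 mm, with a rim 4 mm wide that stands 4 mm above its upper surface. Origin: centre of the underside; upper surface 6 mm above it; z up. It lies on the robot's left or right. Six outlines are drawn on it in two rows (105 mm apart along the tray's x) of three (100 mm apart along its y); which outline is where varies.
- mat: Fixed blue bench mat, 240 x 320 x 4 mm, on the other side from the tray; the kit items wait on it. Origin: centre of the underside; upper surface 4 mm above it.
- bin: Fixed grey open returns bin between tray and mat, outside 180 (x) x 130 (y) x 30 mm high, walls and floor 5 mm. Origin: centre of the underside; inner floor 5 mm above it.
- ring_large: Large bright steel seal ring lying flat, outer diameter 60, bore 40, height 18 mm, 0.2 kg. Origin: on its axis, at the underside.
- ring_small: Small bright steel seal ring lying flat, outer diameter 40, bore 22, height 18 mm, 0.1 kg. Origin: on its axis, at the underside.
- flat: Optical flat: solid disc in an aluminium mount with a pale green glass face on top, diameter 50, height 20 mm, 0.1 kg. Origin: on its axis, at the underside.
- jar: Small amber jar with a black lid, closed and standing upright, diameter 38, height 42 mm, 0.08 kg. Origin: on its axis, at the underside; z up along the jar.
- bottle: White bottle with a rectangular body, standing upright: body 46 (its x) x 30 (its y) x 58 mm high, centred black cap of diameter 22 from 58 to 76 mm height, 0.1 kg. Origin: centre of the underside; z up along the bottle.
- square: Steel engineer's square, an L lying flat, 16 mm high, 0.16 kg, both legs 14 mm wide. Origin: centre of its 70 (x) x 50 (y) mm bounding rectangle, at the underside. In its own frame the long leg covers x -35 to +35, y -25 to -11 mm; the short leg covers x -35 to -21, y -25 to +25 mm.
- square_end (a point): Middle of the free end of the square's long leg, at the underside: (35, -18, 0) mm in the square's frame.
- spot_ring_large: Drawn with black lines 2 mm wide on the white tray; the outer outline runs 4 mm outside the item all round. Not a solid, no height. Origin: centre of the drawing, on the tray's upper surface. Stays there whether or not its item is present. Outer circle of inner diameter 68 mm with a concentric circle of diameter 40 mm: place of the large ring.
- spot_ring_small: Drawn with black lines 2 mm wide on the white tray; the outer outline runs 4 mm outside the item all round. Not a solid, no height. Origin: centre of the drawing, on the tray's upper surface. Stays there whether or not its item is present. Outer circle of inner diameter 48 mm with a concentric circle of diameter 22 mm: place of the small ring.
- spot_flat: Drawn with black lines 2 mm wide on the white tray; the outer outline runs 4 mm outside the item all round. Not a solid, no height. Origin: centre of the drawing, on the tray's upper surface. Stays there whether or not its item is present. Circle of inner diameter 58 mm with a cross of 36 mm in the middle: place of the optical flat.
- spot_jar: Drawn with black lines 2 mm wide on the white tray; the outer outline runs 4 mm outside the item all round. Not a solid, no height. Origin: centre of the drawing, on the tray's upper surface. Stays there whether or not its item is present. Plain empty circle of inner diameter 46 mm: place of the jar.
- spot_bottle: Drawn with black lines 2 mm wide on the white tray; the outer outline runs 4 mm outside the item all round. Not a solid, no height. Origin: centre of the drawing, on the tray's upper surface. Stays there whether or not its item is present. Rectangle, inside 54 (x) x 38 (y) mm, with a circle of 22 mm (the cap) in the middle: place of the bottle, whose x lies along this x, either way round.
- spot_square: Drawn with black lines 2 mm wide on the white tray; the outer outline runs 4 mm outside the item all round. Not a solid, no height. Origin: centre of the drawing, on the tray's upper surface. Stays there whether or not its item is present. L-shaped outline: place of the square, with x, y and both legs as in the square's own frame.
- spot_square_end (a point): Where square_end belongs: (35, -18, 0) mm in the frame of spot_square.
- bush_a: Brass flanged bush left on the tray from the last job, standing on its flange: flange diameter 44, 8 mm high; hub diameter 28 mm from 8 to 42 mm height, 0.15 kg. Origin: on its axis, at the underside of the flange. One or two alike bushes are there.
- bush_b: Brass flanged bush left on the tray from the last job, standing on its flange: flange diameter 44, 8 mm high; hub diameter 28 mm from 8 to 42 mm height, 0.15 kg. Origin: on its axis, at the underside of the flange. One or two alike bushes are there.
- wash_bottle: Clear bottle with a white cap beyond the returns bin, diameter 44, height 120 mm; not part of the job, leave it alone. Origin: centre of the underside.
- pot: White ceramic cup beyond the returns bin, 56 mm wide and 60 mm high; not part of the job, leave it alone. Origin: centre of the underside.

How it is judged:
At the end, for the whole second after the job is handed in: Each item present rests flat on the tray, centre within 8 mm of its mark's; bottle turned within 0.17 rad, the square's long end within 10 mm of the drawn end. Each bush present is inside the bin (origin under 35 mm above its underside). All at rest (horizontal distance between ring_large and spot_ring_large below 0.008 m and z of ring_large in the frame of spot_ring_large between -0.005 and 0.005 m and angle between each of ring_large, ring_small, flat, jar, bottle, square's own z axis and vertical below 0.1 rad and linear speed of each of ring_large, ring_small, flat, jar, bottle, square, bush_a, bush_b below 0.02 m/s and horizontal distance between ring_small and spot_ring_small below 0.008 m and z of ring_small in the frame of spot_ring_small between -0.005 and 0.005 m and horizontal distance between flat and spot_flat below 0.008 m and z of flat in the frame of spot_flat between -0.005 and 0.005 m and horizontal distance between jar and spot_jar below 0.008 m and z of jar in the frame of spot_jar between -0.005 and 0.005 m and horizontal distance between bottle and spot_bottle below 0.008 m and z of bottle in the frame of spot_bottle between -0.005 and 0.005 m and horizontal distance between square and spot_square below 0.008 m and z of square in the frame of spot_square between -0.005 and 0.005 m and angle between the x axis of bottle and the x axis of spot_bottle, either way round below 0.17 rad and horizontal distance between square_end and spot_square_end below 0.01 m and x of bush_a in the frame of bin between -0.085 and 0.085 m and y of bush_a in the frame of bin between -0.06 and 0.06 m and z of each of bush_a, bush_b in the frame of bin below 0.035 m and x of bush_b in the frame of bin between -0.085 and 0.085 m and y of bush_b in the frame of bin between -0.06 and 0.06 m); the robot touches nothing.
It fails at once if the bottle or the jar tips over (angle between any of bottle, jar's own z axis and vertical above 0.8 rad).
It fails at once if a bystander (clear bottle, cup) is moved by more than 30 mm (distance of any of wash_bottle, pot from where it was at the start of the episode above 0.03 m).
Of ring_large, ring_small, flat, jar, bottle, square only 5 to 6 are there at a start; the rules pass over those that are not, and their reading is None.
Of bush_a, bush_b only 1 to 2 are there at a start; the rules pass over those that are not, and their reading is None.
At some moment in a run one of ring_large, ring_small, flat, square may be knocked a few centimetres aside while the robot is not near it.
It also fails if it takes over 210 s, if anything falls off the work surface, if the arm or the gripper's body presses on something with over 40 N, if the wrist force passes 120 N, or if a joint passes its speed limit or range.

## Working session

There is one attempt and no reset: what is moved stays moved. The work goes in short steps, Python scripts to look and compute and a tool call to move; the robot and the scene stay as the last step left them, time stands still between calls to the robot, and variables do not carry over. Pictures are saved under pics/ and viewed, at most 14 in all, crops included, and the job is handed in when it is done.

Besides the shell and the picture viewer there is one more tool, called after "Call:" by a JSON object that holds its "op" and its "data". arm_command: Moves the arm, as the interface text tells. Its arguments: {"type":"object","properties":{"targets":{"type":"array","items":{"type":"array","items":{"type":"array","items":{"type":"number"}}}},"jaw":{"type":"number"},"newtons":{"type":"number"}},"required":["targets"]}

```bash
ls; mkdir -p pics; cat > h.py <<'E'
import numpy as np, cv2
from cell import arm
def cap(name, save=None):
    im=arm.get_image(name)
    if save: cv2.imwrite('pics/'+save, cv2.cvtColor(im['pixels'],cv2.COLOR_RGB2BGR))
    return im
def cam(im):
    K=np.array([[im['fx'],0,im['cx']],[0,im['fy'],im['cy']],[0,0,1.]])
    R=np.array(im['rotation'],float)
    if R.shape!=(3,3): R=cv2.Rodrigues(R.reshape(3))[0]
    return K,np.array(im['dist'],float),R,np.array(im['xyz'],float)
def cloud(im):
    K,D,R,t=cam(im); h,w=im['z_map'].shape
    g=np.stack(np.meshgrid(np.arange(w),np.arange(h)),-1).reshape(-1,1,2).astype(np.float64)
    u=cv2.undistortPoints(g,K,D).reshape(h,w,2)
    z=im['z_map'][...,None]
    return np.concatenate([u*z,z],-1)@R.T+t
def onplane(im,px,z):
    K,D,R,t=cam(im)
    u=cv2.undistortPoints(np.array(px,float).reshape(-1,1,2),K,D).reshape(-1,2)
    d=np.c_[u,np.ones(len(u))]@R.T
    return t+d*((z-t[2])/d[:,2:3])
def topo(im,z,x0,x1,y0,y1,s=0.001):
    """orthophoto at height z: row = (x1-x)/s, col = (y1-y)/s"""
    K,D,R,t=cam(im)
    xs=np.arange(x1,x0,-s); ys=np.arange(y1,y0,-s)
    Y,X=np.meshgrid(ys,xs)
    P=np.stack([X,Y,np.full_like(X,z)],-1).reshape(-1,3)
    rv=cv2.Rodrigues(R.T)[0]
    p=cv2.projectPoints(P,rv,-R.T@t,K,D)[0].reshape(X.shape+(2,)).astype(np.float32)
    return cv2.remap(im['pixels'],p[...,0],p[...,1],cv2.INTER_LINEAR)
E
python3 - <<'E'
from h import *
a=cap('top','t0.png'); b=cap('scene','s0.png')
cv2.imwrite('pics/both.png',cv2.resize(np.hstack([cv2.imread('pics/t0.png'),cv2.imread('pics/s0.png')]),(800,300)))
for i in (a,b): print(i['xyz'],np.round(cam(i)[2],3),i['fx'],i['dist'])
print(arm.observe())
E
```

```text
pics
[ 0.36635925 -0.02072353  1.09163792] [[ 0.155 -0.967  0.2  ]
 [-0.988 -0.152  0.03 ]
 [ 0.002 -0.203 -0.979]] 399.5053355932665 [0.00928115 0.         0.         0.         0.        ]
[0.98456528 0.68962493 0.86819895] [[-0.866  0.348 -0.359]
 [ 0.5    0.622 -0.602]
 [ 0.014 -0.701 -0.713]] 383.19945186758196 [-0.02077879  0.          0.          0.          0.        ]
{'clock': 0.1, 'joints': array([ 1.16540552,  0.43515341,  0.02497299,  1.57395434, -0.01162061,
        1.13402083, -0.07509129]), 'dq': array([ 0.00045368, -0.002414  ,  0.00088172, -0.0021449 , -0.00046175,
        0.00083722, -0.00076897]), 'joint_efforts': array([ 2.66393341e-03, -6.69117594e+01,  9.87746604e-01, -3.15141678e+01,
       -6.05390361e-02,  3.73710506e-02,  3.44263924e-05]), 'position': array([ 0.18620228, -0.59618509,  0.24504339]), 'ee_rot': array([-3.10433503e+00, -4.73497487e-01,  4.95895635e-04]), 'force': array([-0.1083168 , -0.1525388 , -0.30912094]), 'ft_torque': array([0.03517304, 0.01856445, 0.01254301]), 'gripper_force': 0.0, 'width': 0.9961138420660768}
```

View pics/t0.png

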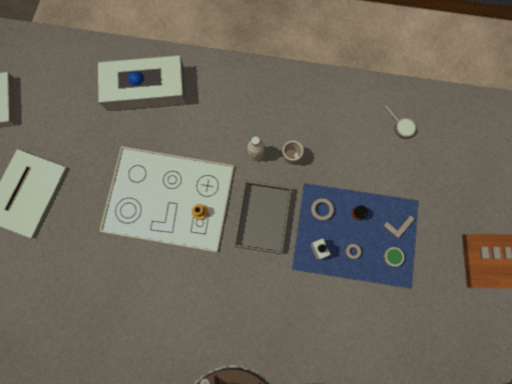

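View pics/s0.png

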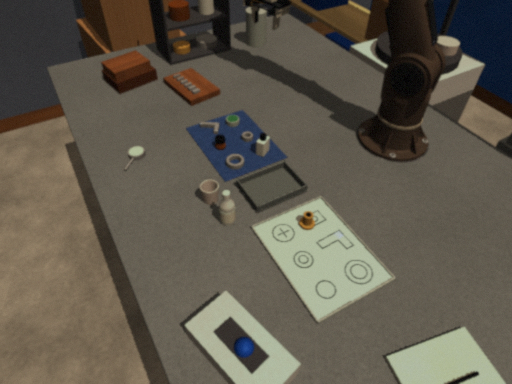

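The top view shows all six items on the mat: large ring (322,209), jar (361,213), square (399,227), bottle (320,249), small ring (353,251) and flat (395,257). One bush stands on the tray at (200,211), over the bottle outline. The scene view agrees.

```bash
cat > m1.py <<'E'
from h import *
im=cap('top'); C=cloud(im); px=im['pixels'].astype(int)
import sys
def on(r): return C[...,0][r],C[...,1][r]
# tray / mat rectangles by colour
hsv=cv2.cvtColor(im['pixels'],cv2.COLOR_RGB2HSV)
L=(px.sum(-1)>480)&(abs(C[...,2]-.006)<.02)
for nm,m in (('tray',L),('mat',(hsv[...,0]>100)&(hsv[...,0]<130)&(hsv[...,1]>120)&(abs(C[...,2])<.03))):
    n,lab,st,ce=cv2.connectedComponentsWithStats(m.astype(np.uint8))
    for k in np.argsort(-st[1:,4])[:3]+1:
        if st[k,4]<1500: continue
        c=max(cv2.findContours((lab==k).astype(np.uint8),cv2.RETR_EXTERNAL,cv2.CHAIN_APPROX_NONE)[0],key=len)
        P=onplane(im,c.reshape(-1,2),.006 if nm=='tray' else .004)[:,:2]
        print(nm,cv2.minAreaRect((P*1000).astype(np.float32)),'z',np.median(C[...,2][lab==k]))
# things above mat
H=(C[...,2]>.011)&(C[...,0]>.2)&(C[...,0]<.75)&(abs(C[...,1])<.6)
n,lab,st,ce=cv2.connectedComponentsWithStats(H.astype(np.uint8))
for k in range(1,n):
    if st[k,4]<15: continue
    Q=C[lab==k]; t=Q[Q[:,2]>np.percentile(Q[:,2],90)-.006]
    r=cv2.minAreaRect((t[:,:2]*1000).astype(np.float32))
    print(np.round(ce[k]),st[k,4],'top z',round(np.percentile(Q[:,2],90),4),'rect',np.round(r[0],1),np.round(r[1],1),round(r[2],1), 'mean',np.round(t.mean(0)*1000,1))
# orthos
a=topo(im,.006,.25,.65,.08,.48); b=topo(im,.022,.25,.65,-.44,-.04)
cv2.imwrite('pics/ortho.png',cv2.cvtColor(np.hstack([a,b]),cv2.COLOR_RGB2BGR))
E
python3 m1.py
```

```text
tray ((526.7633666992188, 264.24310302734375), (312.78326416015625, 237.20904541015625), 89.19876861572266) z 0.006683388212761487
tray ((481.6385192871094, 662.8211669921875), (146.91847229003906, 207.49664306640625), 78.38300323486328) z 0.012270259771246295
[256. 148.] 315 top z 0.1209 rect [692.2  45.8] [21.1 17.9] 9.2 mean [691.8  45.7 120.9]
[293. 151.] 272 top z 0.0617 rect [548.7 -25.9] [ 54.6 360.8] 79.8 mean [697.8 -52.5  69.8]
[ 52. 185.] 330 top z 0.0153 rect [470.6 289.5] [635.7 155.8] 85.2 mean [513.4 585.1  16.7]
[263. 215.] 545 top z 0.0329 rect [485.9  -2. ] [129.7 239.1] 89.9 mean [512.8  -2.2  40.6]
[322. 209.] 236 top z 0.0252 rect [477.6 -94.1] [ 56.9 266. ] 53.1 mean [ 560.1 -156.3   28.1]
[200. 211.] 205 top z 0.0507 rect [438.1  81.4] [249.5  25.8] 54.2 mean [500.  166.6  74.2]
[360. 212.] 183 top z 0.0491 rect [ 466.2 -150.6] [ 33. 326.] 43.3 mean [ 564.6 -254.1   55.2]
[399. 227.] 237 top z 0.0237 rect [ 474.  -210.8] [ 45.7 434.6] 23.5 mean [ 542.2 -362.9   37.2]
[476. 259.] 1174 top z 0.0302 rect [ 447.2 -312.4] [137.2 601.3] 8.8 mean [ 491.8 -571.6   33.4]
[320. 249.] 255 top z 0.0813 rect [416.3 -93.4] [ 20.4 175.1] 27.9 mean [ 450.7 -159.4   97.3]
[353. 251.] 139 top z 0.0254 rect [ 462.1 -251.8] [36.9 37. ] 52.2 mean [ 461.6 -251.9   22.9]
[394. 256.] 304 top z 0.0281 rect [ 429.6 -199.2] [ 47.3 375.7] 12.3 mean [ 463.2 -356.7   33.4]
```

View pics/ortho.png

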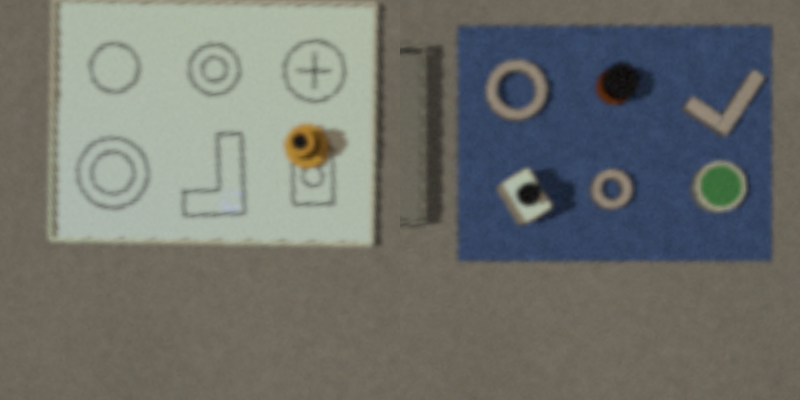

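Orthophoto (1 mm/px). Marks on the tray, top row: jar (114,68), small ring (214,69), flat (315,70). Bottom row: large ring (113,173), square around (214,174) and bottle (313,176), with the bush at (305,145). On the mat everything is clear of its neighbours. Next I'll fit the positions precisely.

```bash
cat > fit.py <<'E'
from h import *
from scipy.optimize import minimize
def items(im,which=None):
    """items on the mat: top-face points by height, generic fits"""
    C=cloud(im); Z=C[...,2]; ok=(im['z_map']>0)&(Z<.2)&(Z>.012)
    B=ok&(C[...,0]>.36)&(C[...,0]<.68)&(C[...,1]<-.07)&(C[...,1]>-.45)
    n,lab,st,ce=cv2.connectedComponentsWithStats(B.astype(np.uint8),connectivity=8)
    out=[]
    for k in range(1,n):
        if st[k,4]<40: continue
        Q=C[lab==k]; zt=np.percentile(Q[:,2],92)
        t=Q[Q[:,2]>(.048 if zt>.07 else zt-.008)]
        r=cv2.minAreaRect((t[:,:2]*1000).astype(np.float32))
        c,rad=cv2.minEnclosingCircle((t[:,:2]*1000).astype(np.float32))
        out.append(dict(px=ce[k].round(),n=st[k,4],zt=zt,rect=r,c=c,rad=rad,pts=t))
        print(ce[k].round(),st[k,4],'z %.3f'%zt,'circ',np.round(c,1),round(rad,1),'rect',np.round(r[0],1),np.round(r[1],1),round(r[2],1))
    return out
LP=np.array([[-35,-25],[35,-25],[35,-11],[-21,-11],[-21,25],[-35,25]],float)
def square(im,p0,z=.020):
    """L pose (mm, mm, rad) by template on ortho of non-blue brightness"""
    x0,y0=p0[0]/1000,p0[1]/1000
    o=topo(im,z,x0-.07,x0+.07,y0-.07,y0+.07).astype(float)
    m=cv2.GaussianBlur(o[...,0],(0,0),1.5); m=(m-np.median(m))/(np.percentile(m,97)-np.median(m)); m=np.clip(m,0,1)
    def f(p):
        c,s=np.cos(p[2]),np.sin(p[2]); P=LP@np.array([[c,s],[-s,c]])+p[:2]
        q=np.stack([70+p0[1]-P[:,1],70+p0[0]-P[:,0]],-1)
        t=np.zeros(m.shape,np.uint8); cv2.fillPoly(t,[np.round(q*256).astype(np.int32)],255,shift=8)
        return ((cv2.GaussianBlur(t/255.,(0,0),1.5)-m)**2).mean()
    best=min((minimize(f,[p0[0]+dx,p0[1]+dy,p0[2]+a],method='Nelder-Mead',options=dict(initial_simplex=[[p0[0]+dx,p0[1]+dy,p0[2]+a],[p0[0]+dx+6,p0[1]+dy,p0[2]+a],[p0[0]+dx,p0[1]+dy+6,p0[2]+a],[p0[0]+dx,p0[1]+dy,p0[2]+a+.15]])) for dx in(-8,8) for dy in (-8,8) for a in (-.3,0,.3)),key=lambda r:r.fun)
    print('square',np.round(best.x,3),best.fun)
    return best.x
def circ(r,n=90):
    a=np.linspace(0,2*np.pi,n,endpoint=False); return np.c_[r*np.cos(a),r*np.sin(a)]
def line(P):
    P=np.array(P,float); return np.vstack([P[i]+(P[(i+1)%len(P)]-P[i])*np.linspace(0,1,40)[:,None] for i in range(len(P))])
T=dict(ring_large=np.vstack([circ(35),circ(20)]),ring_small=np.vstack([circ(25),circ(11)]),jar=circ(24),
 flat=np.vstack([circ(30),line([[-18,0],[18,0]]),line([[0,-18],[0,18]])]),
 bottle=np.vstack([line([[-28,-20],[28,-20],[28,20],[-28,20]]),circ(11)]),
 square=line([[-40,-30],[40,-30],[40,-6],[-16,-6],[-16,30],[-40,30]]))
def marks(im,G):
    o=topo(im,.006,.25,.75,.05,.55); g=cv2.cvtColor(o,cv2.COLOR_RGB2GRAY).astype(np.float32)
    d=cv2.GaussianBlur(cv2.GaussianBlur(g,(0,0),12)-g,(0,0),1.2)
    res={}
    for k,p0 in G.items():
        def f(p):
            c,s=np.cos(p[2]),np.sin(p[2]); P=T[k]@np.array([[c,s],[-s,c]])+p[:2]
            return -cv2.remap(d,((550-P[:,1])).astype(np.float32)[None],(750-P[:,0]).astype(np.float32)[None],1).mean()
        b=min((minimize(f,[p0[0]+dx,p0[1]+dy,0.],method='Nelder-Mead',options=dict(initial_simplex=[[p0[0]+dx,p0[1]+dy,0],[p0[0]+dx+3,p0[1]+dy,0],[p0[0]+dx,p0[1]+dy+3,0],[p0[0]+dx,p0[1]+dy,.06]])) for dx in(-3,0,3) for dy in(-3,0,3)),key=lambda r:r.fun)
        res[k]=b.x; print('mark',k,np.round(b.x,3),round(b.fun,2))
    return res
E
python3 - <<'E'
from fit import *
im=cap('top'); items(im)
square(im,(545,-363,-.54))
marks(im,dict(jar=(582,366),ring_small=(581,266),flat=(580,165),ring_large=(477,367),square=(477,267),bottle=(474,167)))
C=cloud(im);ok=(im['z_map']>0)&(C[...,2]>.040)&(C[...,2]<.07)&(C[...,1]>.1)&(C[...,1]<.42)&(C[...,0]>.4)&(C[...,0]<.65)
q=C[ok]*1000;print('bush',len(q),cv2.minEnclosingCircle(q[:,:2].astype(np.float32)),q.mean(0))
ok=(im['z_map']>0)&(C[...,2]>.024)&(C[...,2]<.04)&(abs(C[...,1])<.09)&(C[...,0]>.4)&(C[...,0]<.62)
q=C[ok]*1000;print('bin',cv2.minAreaRect(q[:,:2].astype(np.float32)))
E
```

```text
[322. 209.] 232 z 0.026 circ [ 561.5 -157.4] 29.9 rect [ 561.3 -157. ] [57. 58.] 53.3
[360. 212.] 185 z 0.049 circ [ 566.2 -256.5] 17.1 rect [ 566.1 -255.6] [32.4 32. ] 12.0
[399. 227.] 232 z 0.024 circ [ 559.3 -366.4] 42.6 rect [ 558.8 -365.7] [49.7 72. ] 56.2
[320. 249.] 251 z 0.082 circ [ 452.4 -161.2] 25.5 rect [ 452.4 -162.4] [45.5 31.1] 31.6
[353. 251.] 137 z 0.025 circ [ 462.4 -251. ] 20.2 rect [ 461.4 -251.4] [37.4 37.5] 7.7
[394. 256.] 300 z 0.028 circ [ 464.5 -359.2] 24.9 rect [ 465. -359.] [47.2 47.8] 8.8
square [ 558.319 -364.61    -0.583] 0.06513513427434463
mark jar [5.82672e+02 3.65863e+02 7.30000e-02] -28.46
mark ring_small [5.81032e+02 2.66004e+02 5.20000e-02] -21.76
mark flat [579.611 165.999  -0.   ] -25.98
mark ring_large [4.77545e+02 3.67660e+02 3.50000e-02] -22.31
mark square [4.75934e+02 2.67472e+02 3.80000e-02] -27.96
mark bottle [ 4.75093e+02  1.67453e+02 -2.10000e-02] -18.46
bush 87 ((503.7939147949219, 171.14382934570312), 13.982377052307129) [503.03166844 170.60919236  48.60756641]
bin ((515.9732666015625, -2.0979385375976562), (180.94869995117188, 129.90835571289062), 0.08353840559720993)
```

```bash
cat > plan.py <<'E'
import sys
from h import *
def plan(x,y,z,yaw):
    s=arm.observe(); R=cv2.Rodrigues(np.array(s['ee_rot'],float))[0]
    c,q=np.cos(yaw),np.sin(yaw); G=np.array([[c,q,0],[q,-c,0],[0,0,-1.]])
    w=cv2.Rodrigues(R.T@G)[0].ravel()
    print('t %.1f'%s['clock'],'pos',np.round(np.array(s['position'])*1000,1),'turn',np.round(w,3),'then shift mm',np.round(G.T@(np.array([x,y,z])-np.array(s['position'])*1000),1),'w %.3f'%(s['width']*.0918))
if __name__=='__main__':
    a=[float(v) for v in sys.argv[1:]]
    for i in range(0,len(a),4): plan(*a[i:i+4])
E
python3 plan.py 503 171 36 0
```

```text
t 0.2 pos [ 186.2 -596.3  245.3] turn [-0.001  0.     0.303] then shift mm [ 316.8 -767.3  209.3] w 0.092
```

Call:
{"op": "arm_command", "data": {"targets": [[[0,0,0,0,0,0.15],[0,0,0,0,0,0.153],[0.022,-0.048,0,0,0,0],[0.022,-0.048,0,0,0,0],[0.022,-0.048,0,0,0,0],[0.022,-0.048,0,0,0,0],[0.022,-0.048,0,0,0,0],[0.022,-0.048,0,0,0,0],[0.022,-0.048,0,0,0,0],[0.022,-0.048,0,0,0,0]]], "jaw": 0.06, "newtons": 20}}

```text
clock: 1.45
position: [0.3629, -0.2111, 0.2459]
ee_rot: [3.141, -0.001, 0.001]
force: [1.4, -0.0, -0.6]
width: 0.655
gripper_force: 0.0
```

Call:
{"op": "arm_command", "data": {"targets": [[[0.022,-0.048,0,0,0,0],[0.022,-0.048,0,0,0,0],[0.022,-0.048,0,0,0,0],[0.022,-0.048,0,0,0,0],[0.022,-0.048,0,0,0,0],[0.022,-0.048,0,0,0,0],[0.01,-0.048,0.03,0,0,0],[0,-0.048,0.04,0,0,0],[0,0,0,0,0,0],[0,0,0,0,0,0]]]}}

```text
clock: 2.7
position: [0.5046, 0.1708, 0.1756]
ee_rot: [3.141, -0.0, -0.001]
force: [0.2, -0.7, 0.1]
width: 0.654
gripper_force: 0.0
```

```bash
python3 plan.py 503 171 36 0
```

```text
t 2.7 pos [504.6 170.8 175.6] turn [ 0.001  0.001 -0.   ] then shift mm [ -1.6  -0.2 139.6] w 0.060
```

Call:
{"op": "arm_command", "data": {"targets": [[[-0.001,0,0.05,0,0,0],[0,0,0.05,0,0,0],[0,0,0.025,0,0,0],[0,0,0.014,0,0,0],[0,0,0,0,0,0]]]}}

```text
clock: 3.32
position: [0.504, 0.1704, 0.0369]
ee_rot: [3.141, -0.003, 0.0]
force: [-0.0, -0.6, -0.0]
width: 0.655
gripper_force: 0.0
```

Call:
{"op": "arm_command", "data": {"targets": [[[0,0,0,0,0,0],[0,0,0,0,0,0],[0,0,0,0,0,0],[0,0,0,0,0,0],[0,0,-0.02,0,0,0],[0,0,-0.04,0,0,0],[0,0,-0.04,0,0,0],[0,0,0,0,0,0]]], "jaw": 0.0, "newtons": 20}}

```text
clock: 4.32
position: [0.5052, 0.1721, 0.1395]
ee_rot: [-3.14, 0.001, -0.008]
force: [-0.1, -0.0, -1.4]
width: 0.301
gripper_force: 20.0
```

Call:
{"op": "arm_command", "data": {"targets": [[[0.003,0.045,0,0,0,0],[0.003,0.045,0,0,0,0],[0.003,0.045,0,0,0,0],[0.001,0.039,0,0,0,0],[0,0,0.03,0,0,0],[0,0,0.04,0,0,0],[0,0,0.02,0,0,0],[0,0,0.009,0,0,0],[0,0,0,0,0,0]]]}}

```text
clock: 5.45
position: [0.513, -0.0026, 0.037]
ee_rot: [3.141, -0.0, -0.002]
force: [-0.3, -0.5, -2.2]
width: 0.3
gripper_force: 20.0
```

Call:
{"op": "arm_command", "data": {"targets": [[[0,0,0,0,0,0],[0,0,0,0,0,0],[0,0,0,0,0,0],[0,0,-0.03,0,0,0],[0,0,-0.05,0,0,0],[0,0,-0.03,0,0,0],[0,0,0,0,0,0]]], "jaw": 0.05}}

```text
clock: 6.32
position: [0.5151, -0.0026, 0.1502]
ee_rot: [3.142, -0.001, 0.008]
force: [-0.0, -0.4, -0.1]
width: 0.547
gripper_force: 0.0
```

```bash
python3 plan.py 561.5 -157.2 26 0
```

```text
t 6.3 pos [515.1  -2.6 150.2] turn [ 0.    -0.005 -0.001] then shift mm [ 46.4 154.6 124.2] w 0.050
```

Call:
{"op": "arm_command", "data": {"targets": [[[0.012,0.04,0,0,0,0],[0.012,0.04,0,0,0,0],[0.012,0.04,0,0,0,0],[0.01,0.035,0,0,0,0],[0,0,0.05,0,0,0],[0,0,0.05,0,0,0],[0,0,0.015,0,0,0],[0,0,0.009,0,0,0],[0,0,0,0,0,0]]], "jaw": 0.08}}

```text
clock: 7.45
position: [0.5602, -0.1576, 0.0247]
ee_rot: [3.141, 0.0, 0.002]
force: [-0.3, 0.3, 1.1]
width: 0.872
gripper_force: 0.0
```

Call:
{"op": "arm_command", "data": {"targets": [[[0,0,0,0,0,0],[0,0,0,0,0,0],[0,0,0,0,0,0],[0,0,0,0,0,0],[0,0,-0.02,0,0,0],[0,0,-0.05,0,0,0],[0,0,-0.05,0,0,0],[0,0,0,0,0,0]]], "jaw": 0.0, "newtons": 25}}

```text
clock: 8.45
position: [0.5618, -0.1581, 0.1476]
ee_rot: [3.14, -0.001, 0.011]
force: [-0.3, 0.9, -3.1]
width: 0.64
gripper_force: 25.0
```

```bash
python3 plan.py 477.5 367.5 28 0
```

```text
t 8.4 pos [ 561.8 -158.1  147.6] turn [ 0.002 -0.007 -0.001] then shift mm [ -84.3 -525.6  119.6] w 0.059
```

Call:
{"op": "arm_command", "data": {"targets": [[[-0.0084,-0.0526,0,0,0,0],[-0.0084,-0.0526,0,0,0,0],[-0.0084,-0.0526,0,0,0,0],[-0.0084,-0.0526,0,0,0,0],[-0.0084,-0.0526,0,0,0,0],[-0.0084,-0.0526,0,0,0,0],[-0.0084,-0.0526,0,0,0,0],[-0.0084,-0.0526,0,0,0,0],[-0.0084,-0.0526,0,0,0,0],[-0.0084,-0.0526,0,0,0,0]]]}}

```text
clock: 9.7
position: [0.4748, 0.3691, 0.1422]
ee_rot: [3.14, -0.001, -0.002]
force: [1.0, 0.7, -0.6]
width: 0.634
gripper_force: 25.0
```

Call:
{"op": "arm_command", "data": {"targets": [[[0,0,0.04,0,0,0],[0,0,0.04,0,0,0],[0,0,0.025,0,0,0],[0,0,0.012,0,0,0],[0,0,0,0,0,0],[0,0,0,0,0,0]]]}}

```text
clock: 10.45
position: [0.4757, 0.3683, 0.0266]
ee_rot: [3.142, -0.001, 0.0]
force: [0.5, -0.3, -1.3]
width: 0.632
gripper_force: 25.0
```

```bash
python3 plan.py 477.5 367.5 28 0;  python3 - <<'E'
from fit import *
im=cap('top'); items(im)
E
```

```text
t 10.4 pos [475.7 368.3  26.6] turn [ 0. -0. -0.] then shift mm [ 1.8  0.8 -1.4] w 0.058
[360. 212.] 183 z 0.050 circ [ 566.2 -255.8] 17.4 rect [ 565.5 -256.1] [31.4 33.6] 53.1
[399. 227.] 232 z 0.024 circ [ 559.  -364.9] 43.1 rect [ 558.4 -365.5] [50.  71.5] 55.7
[320. 249.] 253 z 0.081 circ [ 452.3 -161.1] 25.5 rect [ 452.2 -162.1] [45.5 30.6] 31.5
[353. 251.] 137 z 0.026 circ [ 462.2 -252.3] 20.0 rect [ 461.4 -251.7] [37.9 37.1] 3.7
[394. 256.] 303 z 0.028 circ [ 463.9 -359.6] 25.1 rect [ 464.9 -359.2] [46.9 48. ] 8.9
```

Call:
{"op": "arm_command", "data": {"targets": [[[0.0015,0.001,0,0,0,0],[0,0,0,0,0,0]]]}}

```text
clock: 10.75
position: [0.4774, 0.3671, 0.0267]
ee_rot: [3.141, -0.001, 0.0]
force: [0.1, -0.4, -1.1]
width: 0.634
gripper_force: 25.0
```

Call:
{"op": "arm_command", "data": {"targets": [[[0,0,0,0,0,0],[0,0,0,0,0,0],[0,0,0,0,0,0],[0,0,-0.03,0,0,0],[0,0,-0.05,0,0,0],[0,0,-0.04,0,0,0],[0.008,0.055,0,0,0,0],[0.008,0.055,0,0,0,0],[0.008,0.055,0,0,0,0],[0.008,0.055,0,0,0,0]]], "jaw": 0.08}}

```text
clock: 12.0
position: [0.5092, 0.1456, 0.147]
ee_rot: [-3.142, 0.0, -0.001]
force: [-0.4, -0.1, 0.4]
width: 0.872
gripper_force: 0.0
```

Call:
{"op": "arm_command", "data": {"targets": [[[0.008,0.055,0,0,0,0],[0.008,0.055,0,0,0,0],[0.008,0.055,0,0,0,0],[0.008,0.055,0,0,0,0],[0.008,0.055,0,0,0,0],[0.008,0.055,0,0,0,0],[0.008,0.055,0,0,0,0],[0,0,0,0,0,0]]], "jaw": 0.06}}

```text
clock: 13.0
position: [0.5641, -0.244, 0.1463]
ee_rot: [3.139, -0.013, -0.001]
force: [0.1, 1.0, -0.3]
width: 0.653
gripper_force: 0.0
```

```bash
python3 plan.py 566 -256 30 0
```

```text
t 13.0 pos [ 564.1 -244.   146.3] turn [ 0.003  0.    -0.008] then shift mm [  1.9  12.  116.3] w 0.060
```

Call:
{"op": "arm_command", "data": {"targets": [[[0.002,0.012,0,0,0,-0.008],[0,0,0.04,0,0,0],[0,0,0.04,0,0,0],[0,0,0.025,0,0,0],[0,0,0.011,0,0,0],[0,0,0,0,0,0]]]}}

```text
clock: 13.75
position: [0.567, -0.249, 0.0306]
ee_rot: [-3.141, -0.014, 0.001]
force: [0.2, -0.3, 0.9]
width: 0.651
gripper_force: 0.0
```

Call:
{"op": "arm_command", "data": {"targets": [[[0,0,0,0,0,0],[0,0,0,0,0,0],[0,0,0,0,0,0],[0,0,0,0,0,0],[0,0,-0.02,0,0,0],[0,0,-0.05,0,0,0],[0,0,-0.05,0,0,0],[0,0,0,0,0,0]]], "jaw": 0.0, "newtons": 15}}

```text
clock: 14.75
position: [0.5696, -0.2501, 0.1563]
ee_rot: [3.139, 0.012, 0.013]
force: [-0.6, 0.1, -1.0]
width: 0.39
gripper_force: 15.0
```

```bash
python3 plan.py 582.5 366 32 0
```

```text
t 14.8 pos [ 569.6 -250.1  156.3] turn [ 0.003 -0.008  0.008] then shift mm [  12.9 -616.1  124.3] w 0.036
```

Call:
{"op": "arm_command", "data": {"targets": [[[0,-0.03,0,0,0,0],[0,-0.05,0,0,0,0],[0,-0.052,0,0,0,0],[0,-0.052,0,0,0,0],[0,-0.052,0,0,0,0],[0,-0.052,0,0,0,0],[0,-0.052,0,0,0,0],[0.002,-0.052,0,0,0,0],[0.002,-0.052,0,0,0,0],[0.002,-0.052,0,0,0,0]]]}}

```text
clock: 16.0
position: [0.5685, 0.2477, 0.1505]
ee_rot: [3.141, 0.012, -0.001]
force: [0.5, -0.2, -0.5]
width: 0.389
gripper_force: 15.0
```

Call:
{"op": "arm_command", "data": {"targets": [[[0.003,-0.052,0,0,0,0],[0.003,-0.04,0,0,0,0],[0,-0.028,0,0,0,0],[0,0,0.04,0,0,0],[0,0,0,0,0,0],[0,0,0,0,0,0]]]}}

```text
clock: 16.75
position: [0.5745, 0.3659, 0.1115]
ee_rot: [3.141, 0.011, -0.0]
force: [-0.3, 0.2, -0.6]
width: 0.386
gripper_force: 15.0
```

```bash
python3 plan.py 582.5 366 33 0;  python3 - <<'E'
from fit import *
im=cap('top'); items(im)
E
```

```text
t 16.8 pos [574.5 365.9 111.5] turn [0.    0.    0.007] then shift mm [ 8.  -0.1 78.5] w 0.035
[399. 227.] 232 z 0.023 circ [ 558.2 -365.9] 41.5 rect [ 558.3 -365.4] [49.9 69.7] 56.1
[320. 249.] 252 z 0.082 circ [ 452.5 -161.3] 25.4 rect [ 452.2 -162.1] [45.5 29.9] 32.0
[353. 251.] 138 z 0.025 circ [ 461.8 -252.1] 19.9 rect [ 461.2 -251.9] [36.9 37.5] 9.2
[394. 256.] 304 z 0.028 circ [ 464.1 -359.6] 25.0 rect [ 464.9 -359.2] [46.9 48.5] 8.6
```

Call:
{"op": "arm_command", "data": {"targets": [[[0.008,0,0.03,0,0,0.007],[0,0,0.025,0,0,0],[0,0,0.015,0,0,0],[0,0,0.008,0,0,0],[0,0,0,0,0,0],[0,0,0,0,0,0]]]}}

```text
clock: 17.55
position: [0.5826, 0.3668, 0.0336]
ee_rot: [-3.141, -0.001, -0.002]
force: [-0.1, 0.4, -1.2]
width: 0.398
gripper_force: 15.0
```

Call:
{"op": "arm_command", "data": {"targets": [[[0,0,0,0,0,0],[0,0,0,0,0,0],[0,0,0,0,0,0],[0,0,-0.03,0,0,0],[0,0,-0.05,0,0,0],[0,0,-0.04,0,0,0],[-0.008,0.05,0,0,0,0],[-0.008,0.055,0,0,0,0],[-0.008,0.055,0,0,0,0],[-0.008,0.055,0,0,0,0]]], "jaw": 0.06}}

```text
clock: 18.8
position: [0.55, 0.1496, 0.1529]
ee_rot: [3.141, 0.001, 0.001]
force: [0.5, -0.9, -0.3]
width: 0.652
gripper_force: 0.0
```

Call:
{"op": "arm_command", "data": {"targets": [[[-0.008,0.055,0,0,0,0],[-0.008,0.055,0,0,0,0],[-0.008,0.055,0,0,0,0],[-0.008,0.055,0,0,0,0],[-0.008,0.055,0,0,0,0],[-0.008,0.055,0,0,0,0],[-0.008,0.055,0,0,0,0],[-0.008,0.055,0,0,0,0],[-0.008,0.055,0,0,0,0],[0,0,0,0,0,0]]], "jaw": 0.075}}

```text
clock: 20.05
position: [0.4765, -0.3494, 0.1525]
ee_rot: [3.139, -0.011, -0.001]
force: [0.6, 0.4, -0.0]
width: 0.813
gripper_force: 0.0
```

```bash
python3 plan.py 464.5 -359.4 26 0
```

```text
t 20.1 pos [ 476.5 -349.4  152.5] turn [ 0.003  0.001 -0.007] then shift mm [-12.   10.  126.5] w 0.075
```

Call:
{"op": "arm_command", "data": {"targets": [[[-0.012,0.01,0,0,0,-0.007],[0,0,0.04,0,0,0],[0,0,0.04,0,0,0],[0,0,0,0,0,0],[0,0,0,0,0,0]]]}}

```text
clock: 20.68
position: [0.4674, -0.3534, 0.0741]
ee_rot: [3.141, 0.014, 0.002]
force: [-0.3, -0.5, -0.4]
width: 0.821
gripper_force: 0.0
```

```bash
python3 plan.py 464.5 -359.4 26 0
```

```text
t 20.7 pos [ 467.4 -353.4   74.1] turn [ 0.001 -0.001  0.009] then shift mm [-2.9  6.  48.1] w 0.075
```

Call:
{"op": "arm_command", "data": {"targets": [[[-0.003,0.006,0.01,0,0,0.005],[0,0,0.02,0,0,0],[0,0,0.012,0,0,0],[0,0,0.006,0,0,0],[0,0,0,0,0,0]]]}}

```text
clock: 21.3
position: [0.4637, -0.3596, 0.0246]
ee_rot: [-3.141, -0.004, 0.0]
force: [0.8, 0.8, 0.1]
width: 0.819
gripper_force: 0.0
```

Call:
{"op": "arm_command", "data": {"targets": [[[0,0,0,0,0,0],[0,0,0,0,0,0],[0,0,0,0,0,0],[0,0,0,0,0,0],[0,0,-0.02,0,0,0],[0,0,-0.05,0,0,0],[0,0,-0.05,0,0,0],[0,0,0,0,0,0]]], "jaw": 0.0, "newtons": 20}}

```text
clock: 22.3
position: [0.466, -0.3609, 0.1488]
ee_rot: [3.137, 0.004, 0.009]
force: [-0.4, -1.7, -1.9]
width: 0.538
gripper_force: 20.0
```

```bash
python3 plan.py 579.6 166 28 0;  python3 - <<'E'
from fit import *
im=cap('top'); items(im); q=cloud(im)
E
```

```text
t 22.3 pos [ 466.  -360.9  148.8] turn [ 0.004 -0.006  0.003] then shift mm [ 113.6 -526.9  120.8] w 0.049
[406. 224.] 114 z 0.024 circ [ 553.6 -384.8] 28.0 rect [ 554.1 -384.1] [14.1 55.4] 55.6
[388. 225.] 44 z 0.024 circ [ 542.8 -340.7] 13.7 rect [ 544.9 -340.9] [27.1 14.1] 84.5
[320. 249.] 251 z 0.081 circ [ 452.9 -161.7] 25.9 rect [ 452.2 -162.1] [45.6 30.7] 32.1
[353. 251.] 140 z 0.025 circ [ 462.1 -251.4] 19.8 rect [ 461.9 -251.9] [37.2 37.1] 44.1
```

Call:
{"op": "arm_command", "data": {"targets": [[[0.01,-0.04,0,0,0,0],[0.01,-0.05,0,0,0,0],[0.01,-0.05,0,0,0,0],[0.01,-0.05,0,0,0,0],[0.01,-0.05,0,0,0,0],[0.01,-0.05,0,0,0,0],[0.01,-0.05,0,0,0,0],[0.01,-0.05,0,0,0,0],[0.01,-0.05,0,0,0,0],[0.01,-0.05,0,0,0,0]]]}}

```text
clock: 23.6
position: [0.5616, 0.1318, 0.143]
ee_rot: [3.141, 0.004, -0.004]
force: [1.1, -0.4, -1.1]
width: 0.538
gripper_force: 20.0
```

Call:
{"op": "arm_command", "data": {"targets": [[[0.01,-0.03,0,0,0,0],[0,0,0.03,0,0,0],[0,0,0.04,0,0,0],[0,0,0,0,0,0],[0,0,0,0,0,0]]]}}

```text
clock: 24.22
position: [0.5724, 0.1607, 0.075]
ee_rot: [-3.142, -0.004, 0.001]
force: [-0.8, 0.7, -0.7]
width: 0.54
gripper_force: 20.0
```

```bash
python3 plan.py 579.6 166 27 0
```

```text
t 24.2 pos [572.4 160.7  75. ] turn [-0.     0.     0.003] then shift mm [ 7.2 -5.3 48. ] w 0.050
```

Call:
{"op": "arm_command", "data": {"targets": [[[0.007,-0.005,0.01,0,0,0],[0,0,0.02,0,0,0],[0,0,0.011,0,0,0],[0,0,0.007,0,0,0],[0,0,0,0,0,0],[0,0,0,0,0,0]]]}}

```text
clock: 24.98
position: [0.5796, 0.1658, 0.027]
ee_rot: [-3.141, -0.004, -0.001]
force: [0.0, -0.6, -0.2]
width: 0.541
gripper_force: 20.0
```

Call:
{"op": "arm_command", "data": {"targets": [[[0,0,0,0,0,0],[0,0,0,0,0,0],[0,0,0,0,0,0],[0,0,-0.03,0,0,0],[0,0,-0.05,0,0,0],[0,0,-0.04,0,0,0],[-0.003,0.05,0,0,0,0],[-0.003,0.055,0,0,0,0],[-0.003,0.055,0,0,0,0],[-0.003,0.055,0,0,0,0]]], "jaw": 0.075}}

```text
clock: 26.22
position: [0.5677, -0.0511, 0.1469]
ee_rot: [3.141, 0.005, 0.001]
force: [1.2, -1.3, -0.2]
width: 0.819
gripper_force: 0.0
```

Call:
{"op": "arm_command", "data": {"targets": [[[-0.003,0.055,0,0,0,0],[-0.003,0.055,0,0,0,0],[-0.003,0.055,0,0,0,0],[-0.003,0.055,0,0,0,0],[-0.003,0.055,0,0,0,0],[0,0.055,0,0,0,0],[0,0,0,0,0,0.148],[0,0,0,0,0,0.148],[0,0,0,0,0,0.148],[0,0,0,0,0,0.148]]], "jaw": 0.034}}

```text
clock: 27.48
position: [0.5537, -0.3793, 0.1467]
ee_rot: [-3.004, 0.92, 0.0]
force: [0.5, -0.5, -0.0]
width: 0.37
gripper_force: 0.0
```

```bash
python3 plan.py 545.8 -378.7 25 -.59
```

```text
t 27.5 pos [ 553.7 -379.3  146.7] turn [-0.     0.    -0.004] then shift mm [ -7.    3.9 121.7] w 0.034
```

Call:
{"op": "arm_command", "data": {"targets": [[[-0.007,0.004,0.02,0,0,0],[0,0,0.04,0,0,0],[0,0,0.02,0,0,0],[0,0,0,0,0,0],[0,0,0,0,0,0]]]}}

```text
clock: 28.1
position: [0.5466, -0.3792, 0.0679]
ee_rot: [3.006, -0.912, 0.003]
force: [0.2, 0.3, -0.1]
width: 0.371
gripper_force: 0.0
```

```bash
python3 plan.py 545.8 -378.7 25 -.59; python3 - <<'E'
from fit import *
im=cap('scene'); p=im['pixels']
# project gripper point & crop
K,D,R,t=cam(im); q=cv2.projectPoints(np.array([[.546,-.379,.02]]),cv2.Rodrigues(R.T)[0],-R.T@t,K,D)[0].ravel().astype(int); print(q)
c=p[max(q[1]-60,0):q[1]+60,max(q[0]-60,0):q[0]+60]; cv2.imwrite('pics/sq.png',cv2.cvtColor(cv2.resize(c,None,fx=4,fy=4,interpolation=2),cv2.COLOR_RGB2BGR))
E
```

```text
t 28.1 pos [ 546.6 -379.2   67.9] turn [-0.    -0.002  0.001] then shift mm [-1.   0.  42.9] w 0.034
[209 122]
```

View pics/sq.png

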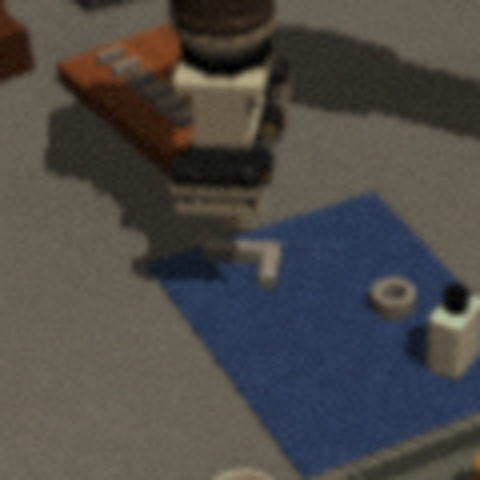

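The square lies where it was measured (crop about (258,258)), under the raised gripper, so I'm going down.

Call:
{"op": "arm_command", "data": {"targets": [[[-0.001,0,0.02,0,0,0],[0,0,0.014,0,0,0],[0,0,0.009,0,0,0],[0,0,0,0,0,0]]]}}

```text
clock: 28.65
position: [0.5448, -0.3782, 0.0235]
ee_rot: [-3.006, 0.912, 0.001]
force: [0.6, -0.8, -0.8]
width: 0.367
gripper_force: 0.0
```

Call:
{"op": "arm_command", "data": {"targets": [[[0,0,0,0,0,0],[0,0,0,0,0,0],[0,0,0,0,0,0],[0,0,0,0,0,0],[0,0,-0.02,0,0,0],[0,0,-0.05,0,0,0],[0,0,-0.05,0,0,0],[0,0,0,0,0,0]]], "jaw": 0.0, "newtons": 30}}

```text
clock: 29.65
position: [0.5476, -0.3798, 0.15]
ee_rot: [3.004, -0.912, 0.015]
force: [0.7, 0.0, -1.7]
width: 0.15
gripper_force: 30.0
```

Call:
{"op": "arm_command", "data": {"targets": [[[0,0,0,0,0,-0.144],[0,0,0,0,0,-0.144],[0,0,0,0,0,-0.144],[0,0,0,0,0,-0.144],[-0.006,-0.05,0,0,0,0],[-0.006,-0.05,0,0,0,0],[-0.006,-0.05,0,0,0,0],[-0.006,-0.05,0,0,0,0],[-0.006,-0.05,0,0,0,0],[-0.006,-0.05,0,0,0,0]]]}}

```text
clock: 30.9
position: [0.5123, -0.0764, 0.1439]
ee_rot: [3.141, -0.021, -0.0]
force: [-0.1, -0.7, -2.3]
width: 0.146
gripper_force: 30.0
```

Call:
{"op": "arm_command", "data": {"targets": [[[-0.006,-0.05,0,0,0,0],[-0.006,-0.05,0,0,0,0],[-0.006,-0.05,0,0,0,0],[-0.006,-0.05,0,0,0,0],[-0.006,-0.05,0,0,0,0],[-0.006,-0.05,0,0,0,0],[0,-0.03,0.03,0,0,0],[0,0,0.04,0,0,0],[0,0,0,0,0,0],[0,0,0,0,0,0]]]}}

```text
clock: 32.15
position: [0.4818, 0.2524, 0.0748]
ee_rot: [-3.141, 0.022, -0.001]
force: [0.9, 0.5, -0.5]
width: 0.145
gripper_force: 30.0
```

```bash
python3 plan.py 473 249.5 26 -.015;python3 - <<'E'
from fit import *
im=cap('top'); items(im)
E
```

```text
t 32.1 pos [481.8 252.4  74.8] turn [-0.    -0.001  0.001] then shift mm [-8.7  3.  48.8] w 0.013
[320. 249.] 254 z 0.082 circ [ 452.9 -160.9] 25.9 rect [ 452.3 -162.1] [45.6 30. ] 31.9
[353. 251.] 138 z 0.026 circ [ 462.2 -251.3] 19.9 rect [ 461.6 -251.5] [36.6 38. ] 50.9
```

Call:
{"op": "arm_command", "data": {"targets": [[[-0.0087,0.003,0.01,0,0,0],[0,0,0.02,0,0,0],[0,0,0.011,0,0,0],[0,0,0.007,0,0,0],[0,0,0,0,0,0],[0,0,0,0,0,0]]]}}

```text
clock: 32.95
position: [0.4728, 0.2498, 0.0259]
ee_rot: [-3.141, 0.021, -0.001]
force: [-1.1, 0.9, -1.1]
width: 0.149
gripper_force: 30.0
```

Call:
{"op": "arm_command", "data": {"targets": [[[0,0,0,0,0,0],[0,0,0,0,0,0],[0,0,0,0,0,0],[0,0,-0.03,0,0,0],[0,0,-0.05,0,0,0],[0,0,-0.07,0,0,0],[-0.003,0.05,0,0,0,0],[-0.003,0.055,0,0,0,0],[-0.003,0.055,0,0,0,0],[-0.003,0.055,0,0,0,0]]], "jaw": 0.034}}

```text
clock: 34.2
position: [0.4575, 0.0332, 0.1684]
ee_rot: [3.141, -0.021, 0.001]
force: [1.1, -0.0, 0.6]
width: 0.376
gripper_force: 0.0
```

Call:
{"op": "arm_command", "data": {"targets": [[[-0.003,0.055,0,0,0,0],[-0.003,0.055,0,0,0,0],[-0.003,0.055,0,0,0,0],[0,0.03,0,0,0,0],[0,0,0,0,0,-0.142],[0,0,0,0,0,-0.142],[0,0,0,0,0,-0.142],[0,0,0,0,0,-0.142],[0,0,0,0,0,0],[0,0,0,0,0,0]]], "jaw": 0.06}}

```text
clock: 35.45
position: [0.4461, -0.16, 0.1683]
ee_rot: [3.023, 0.855, 0.0]
force: [0.2, 0.5, -0.7]
width: 0.653
gripper_force: 0.0
```

```bash
python3 plan.py 452.3 -162 45 .555
```

```text
t 35.5 pos [ 446.1 -160.   168.3] turn [ 0.    -0.    -0.004] then shift mm [  4.2   5.  123.3] w 0.060
```

Call:
{"op": "arm_command", "data": {"targets": [[[0.004,0.005,0.02,0,0,0],[0,0,0.02,0,0,0],[0,0,0,0,0,0],[0,0,0,0,0,0]]]}}

```text
clock: 35.95
position: [0.4525, -0.162, 0.1288]
ee_rot: [3.022, 0.859, 0.001]
force: [-0.9, -0.6, 0.7]
width: 0.655
gripper_force: 0.0
```

```bash
python3 plan.py 452.3 -162 45 .555; python3 - <<'E'
from fit import *
im=cap('top'); o=topo(im,.022,.4,.65,.1,.45)
cv2.imwrite('pics/tray1.png',cv2.cvtColor(cv2.resize(o,None,fx=2,fy=2),cv2.COLOR_RGB2BGR))
E
```

```text
t 36.0 pos [ 452.5 -162.   128.8] turn [ 0.    -0.    -0.001] then shift mm [-0.1 -0.1 83.8] w 0.060
```

View pics/tray1.png

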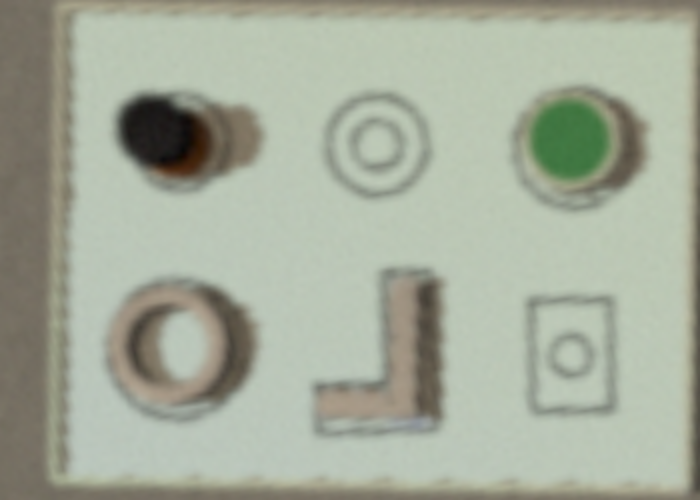

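The tray shows the jar (160,130), flat (570,140), large ring (170,342) and square (385,350) inside their outlines, allowing for parallax. The small ring and bottle outlines are still free. Now the bottle.

Call:
{"op": "arm_command", "data": {"targets": [[[0,0,0.04,0,0,0],[0,0,0.03,0,0,0],[0,0,0.014,0,0,0],[0,0,0,0,0,0],[0,0,0,0,0,0]]]}}

```text
clock: 36.62
position: [0.453, -0.1623, 0.0453]
ee_rot: [3.021, 0.86, 0.002]
force: [-0.1, -0.3, 0.6]
width: 0.651
gripper_force: 0.0
```

Call:
{"op": "arm_command", "data": {"targets": [[[0,0,0,0,0,0],[0,0,0,0,0,0],[0,0,0,0,0,0],[0,0,0,0,0,0],[0,0,-0.02,0,0,0],[0,0,-0.04,0,0,0],[0,0,-0.04,0,0,0],[0,0,0,0,0,0],[0,0,0,0,0,0]]], "jaw": 0.0, "newtons": 15}}

```text
clock: 37.75
position: [0.4517, -0.1622, 0.1437]
ee_rot: [-3.022, -0.86, 0.001]
force: [-0.4, -0.0, -0.9]
width: 0.326
gripper_force: 15.0
```

```bash
python3 plan.py 475.1 167.4 47 -.015
```

```text
t 37.8 pos [ 451.7 -162.2  143.7] turn [-0.     0.001  0.569] then shift mm [  18.5 -329.9   96.7] w 0.030
```

Call:
{"op": "arm_command", "data": {"targets": [[[0,0,0,0,0,0.142],[0,0,0,0,0,0.142],[0,0,0,0,0,0.142],[0,0,0,0,0,0.143],[0.002,-0.03,0,0,0,0],[0.003,-0.05,0,0,0,0],[0.003,-0.05,0,0,0,0],[0.003,-0.05,0,0,0,0],[0.003,-0.05,0,0,0,0],[0.003,-0.05,0,0,0,0]]]}}

```text
clock: 39.0
position: [0.4722, 0.1188, 0.1427]
ee_rot: [3.141, -0.022, -0.004]
force: [1.4, -0.2, -1.4]
width: 0.329
gripper_force: 15.0
```

Call:
{"op": "arm_command", "data": {"targets": [[[0.002,-0.035,0,0,0,0],[0,-0.015,0,0,0,0],[0,0,0.02,0,0,0],[0,0,0.03,0,0,0],[0,0,0,0,0,0],[0,0,0,0,0,0]]]}}

```text
clock: 39.75
position: [0.476, 0.167, 0.0945]
ee_rot: [3.141, -0.024, -0.001]
force: [0.2, 0.5, -0.4]
width: 0.33
gripper_force: 15.0
```

```bash
python3 plan.py 475.1 167.4 47.3 -.015;python3 - <<'E'
from fit import *
im=cap('top'); items(im)
E
```

```text
t 39.8 pos [476.  167.   94.5] turn [ 0.  0. -0.] then shift mm [-0.9 -0.4 47.2] w 0.030
[353. 251.] 137 z 0.025 circ [ 462.1 -252.4] 19.8 rect [ 461.2 -251.9] [36.9 37.9] 8.6
```

Call:
{"op": "arm_command", "data": {"targets": [[[-0.001,0,0.015,0,0,0],[0,0,0.015,0,0,0],[0,0,0.01,0,0,0],[0,0,0.007,0,0,0],[0,0,0,0,0,0],[0,0,0,0,0,0]]]}}

```text
clock: 40.55
position: [0.475, 0.1677, 0.0472]
ee_rot: [-3.141, 0.022, -0.0]
force: [-0.2, 0.2, -0.5]
width: 0.325
gripper_force: 15.0
```

Call:
{"op": "arm_command", "data": {"targets": [[[0,0,0,0,0,0],[0,0,0,0,0,0],[0,0,0,0,0,0],[0,0,-0.02,0,0,0],[0,0,-0.04,0,0,0],[0,0,-0.05,0,0,0],[0,0.05,0,0,0,0],[0,0.05,0,0,0,0],[0,0.05,0,0,0,0],[0,0.05,0,0,0,0]]], "jaw": 0.05}}

```text
clock: 41.8
position: [0.4719, -0.034, 0.1574]
ee_rot: [3.141, -0.022, 0.001]
force: [-0.8, -0.0, 0.9]
width: 0.549
gripper_force: 0.0
```

Call:
{"op": "arm_command", "data": {"targets": [[[0,0.05,0,0,0,0],[0,0.05,0,0,0,0],[0,0.05,0,0,0,0],[0,0.05,0,0,0,0],[0,0.02,0,0,0,0],[0,0,0.03,0,0,0],[0,0,0,0,0,0],[0,0,0,0,0,0]]], "jaw": 0.06}}

```text
clock: 42.8
position: [0.4693, -0.2515, 0.1279]
ee_rot: [-3.141, 0.02, -0.0]
force: [-0.9, -0.4, 0.0]
width: 0.656
gripper_force: 0.0
```

```bash
python3 plan.py 461.7 -252 25 0
```

```text
t 42.8 pos [ 469.3 -251.5  127.9] turn [-0.    -0.    -0.013] then shift mm [ -7.6   0.5 102.9] w 0.060
```

Call:
{"op": "arm_command", "data": {"targets": [[[-0.0076,0,0,0,0,0],[0,0,0.04,0,0,0],[0,0,0.04,0,0,0],[0,0,0.015,0,0,0],[0,0,0.008,0,0,0],[0,0,0,0,0,0]]]}}

```text
clock: 43.55
position: [0.4617, -0.2524, 0.0248]
ee_rot: [3.141, -0.022, 0.001]
force: [0.4, 0.0, -0.1]
width: 0.652
gripper_force: 0.0
```

Call:
{"op": "arm_command", "data": {"targets": [[[0,0,0,0,0,0],[0,0,0,0,0,0],[0,0,0,0,0,0],[0,0,0,0,0,0],[0,0,-0.02,0,0,0],[0,0,-0.05,0,0,0],[0,0,-0.06,0,0,0],[0,0,0,0,0,0],[0,0,0,0,0,0]]], "jaw": 0.0, "newtons": 20}}

```text
clock: 44.68
position: [0.4607, -0.2523, 0.1538]
ee_rot: [3.141, -0.023, -0.001]
force: [-0.5, 0.3, -1.3]
width: 0.42
gripper_force: 20.0
```

```bash
python3 plan.py 581 266 27 -.015
```

```text
t 44.7 pos [ 460.7 -252.3  153.8] turn [0. 0. 0.] then shift mm [ 112.5 -520.   126.8] w 0.039
```

Call:
{"op": "arm_command", "data": {"targets": [[[0.01,-0.04,0,0,0,0],[0.01,-0.05,0,0,0,0],[0.01,-0.05,0,0,0,0],[0.01,-0.05,0,0,0,0],[0.01,-0.05,0,0,0,0],[0.01,-0.05,0,0,0,0],[0.01,-0.05,0,0,0,0],[0.01,-0.05,0,0,0,0],[0.01,-0.05,0,0,0,0],[0.01,-0.05,0,0,0,0]]]}}

```text
clock: 45.92
position: [0.5674, 0.2372, 0.1518]
ee_rot: [3.14, -0.022, -0.005]
force: [1.4, 0.6, -0.6]
width: 0.426
gripper_force: 20.0
```

Call:
{"op": "arm_command", "data": {"targets": [[[0.012,-0.03,0,0,0,0],[0,0,0.03,0,0,0],[0,0,0.04,0,0,0],[0,0,0,0,0,0],[0,0,0,0,0,0]]]}}

```text
clock: 46.55
position: [0.5806, 0.2662, 0.0843]
ee_rot: [3.141, -0.022, -0.001]
force: [0.7, 0.0, -0.8]
width: 0.424
gripper_force: 20.0
```

```bash
python3 plan.py 581 266 27 -.015
```

```text
t 46.5 pos [580.6 266.2  84.3] turn [0.    0.001 0.001] then shift mm [ 0.4  0.2 57.3] w 0.039
```

Call:
{"op": "arm_command", "data": {"targets": [[[0,0,0.02,0,0,0],[0,0,0.02,0,0,0],[0,0,0.01,0,0,0],[0,0,0.007,0,0,0],[0,0,0,0,0,0],[0,0,0,0,0,0]]]}}

```text
clock: 47.3
position: [0.5809, 0.2663, 0.0273]
ee_rot: [-3.141, 0.022, -0.001]
force: [-0.4, -0.1, -0.8]
width: 0.424
gripper_force: 20.0
```

Call:
{"op": "arm_command", "data": {"targets": [[[0,0,0,0,0,0],[0,0,0,0,0,0],[0,0,0,0,0,0],[0,0,-0.03,0,0,0],[0,0,-0.05,0,0,0],[0,0,-0.06,0,0,0],[-0.01,0.05,0,0,0,0],[-0.01,0.05,0,0,0,0],[-0.01,0.05,0,0,0,0],[-0.01,0.05,0,0,0,0]]], "jaw": 0.06}}

```text
clock: 48.55
position: [0.5374, 0.0651, 0.1674]
ee_rot: [3.141, -0.022, 0.001]
force: [1.2, -0.6, -0.1]
width: 0.654
gripper_force: 0.0
```

Call:
{"op": "arm_command", "data": {"targets": [[[-0.01,0.05,0,0,0,0],[-0.01,0.05,0,0,0,0],[-0.01,0.05,0,0,0,0],[-0.01,0.05,0,0,0,0],[-0.01,0.05,0,0,0,0],[0,0.05,0,0,0,0],[0,0,0,0,0,0],[0,0,0,0,0,0]]]}}

```text
clock: 49.55
position: [0.4836, -0.232, 0.1672]
ee_rot: [-3.141, 0.023, -0.0]
force: [0.6, -0.0, 0.2]
width: 0.654
gripper_force: 0.0
```

```bash
cat > check.py <<'E'
from fit import *
im=cap('top','end.png'); C=cloud(im); Z=C[...,2]
B=(im['z_map']>0)&(Z<.2)&(Z>.015)&(C[...,0]>.415)&(C[...,0]<.635)&(C[...,1]>.12)&(C[...,1]<.41)
n,lab,st,ce=cv2.connectedComponentsWithStats(B.astype(np.uint8))
for k in range(1,n):
    if st[k,4]<40: continue
    Q=C[lab==k]; zt=np.percentile(Q[:,2],92); t=Q[Q[:,2]>(.05 if zt>.07 else zt-.008)]
    f=(t[:,:2]*1000).astype(np.float32); r=cv2.minAreaRect(f); c=cv2.minEnclosingCircle(f)
    print(ce[k].round(),'z %.3f'%zt,'circ',np.round(c[0],1),round(c[1],1),'rect',np.round(r[0],1),np.round(r[1],1),round(r[2],1))
B=(im['z_map']>0)&(Z>.038)&(Z<.08)&(C[...,0]>.43)&(C[...,0]<.6)&(abs(C[...,1])<.06)
print('bush',B.sum(),C[B].mean(0))
a=cv2.resize(topo(im,.02,.40,.65,.1,.45),None,fx=2,fy=2); cv2.imwrite('pics/tray2.png',cv2.cvtColor(a,cv2.COLOR_RGB2BGR))
E
python3 check.py
```

```text
[134. 172.] z 0.051 circ [580.7 366.5] 17.3 rect [580.  365.6] [32. 33.] 11.6
[171. 178.] z 0.027 circ [580.7 263.1] 19.8 rect [580.1 263.3] [36.9 37.4] 6.7
[207. 184.] z 0.030 circ [580.5 163.4] 24.9 rect [579.2 163.2] [47.8 46.3] 54.7
[126. 209.] z 0.027 circ [477.8 366.9] 30.4 rect [476.5 367.4] [57.1 59.2] 9.0
[166. 219.] z 0.025 circ [476.7 263.8] 40.9 rect [476.6 264.8] [50.  69.7] 89.4
[198. 220.] z 0.083 circ [476.  164.3] 25.7 rect [475.9 165.3] [30.4 46.2] 89.3
bush 88 [ 0.51228302 -0.00458982  0.04786407]
```

View pics/tray2.png

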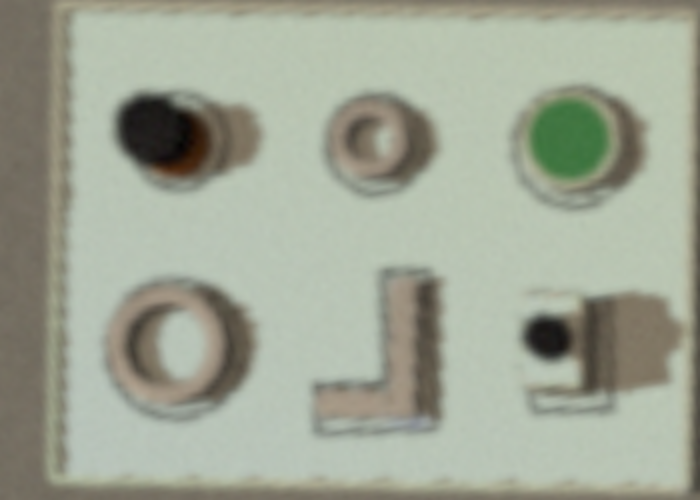

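View pics/end.png

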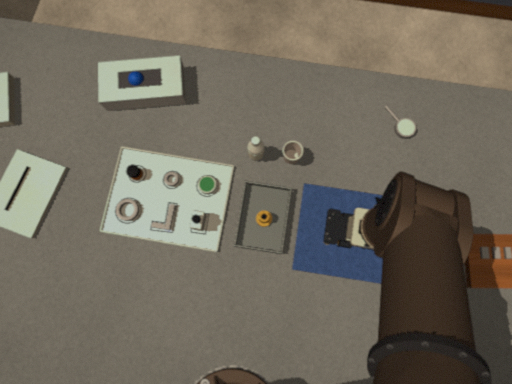

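All six items sit within about 3 mm of their marks and upright. The bush stands in the bin at (264,217), the bystanders haven't moved, and the arm is clear.

```bash
python3 -c "
from cell import arm
print(arm.sign_off())"
```

```text
the job is handed in; nothing more can be done
None
```

The job is handed in at about 50 s of the 210 s: all six kit items stand in their outlines within about 3 mm by the last camera check, the one bush is in the returns bin, and the clear bottle and cup were left where they were; the sign-off call gave no verdict.

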